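# Free a stuck parts cup from its nest

### The job

The objective on the steel tray is about to be taken apart and needs a cup for its screws. Lift the top cup of the wide stack straight up out of the cup in which it sticks, leaving that lower cup standing on its foot, and set the cup down upright in the empty, wider compartment of the tray, without dropping it. Leave the narrow stack alone.

Things in the scene. Friction and masses are not known exactly. Their poses are not given: they have to be found in the camera images.
- cup: the cup to move: round aluminium stacking cup, open on top, 58 mm tall, 80 g. Collar 50 mm in outer diameter from 26 to 58 mm above its underside (wall 3 mm), below it a taper from 40 to 34 mm. Starts nested: only the collar shows, resting on the lower cup's rim, top 98 mm over the worktop. A bead behind sprung balls holds it: about 5 N frees it; out after 26 mm. Origin: centre of underside, z up
- nest: lower part of the wide stack: an equal cup (collar 50 mm in diameter, 34 to 66 mm above the worktop) fixed on a round dark iron foot 84 mm in diameter, 8 mm thick; loose, about 0.9 kg. Origin: centre of the foot's underside, z up; the nested cup's underside starts 40 mm above it
- narrow_nest: the other stack, to be left alone: same shape but narrow, collars 36 mm in diameter, foot 72 mm, 98 mm tall with both its cups, 0.7 kg. Origin: centre of the foot's underside, z up
- tray_place (a point): centre of the floor of the tray's wider compartment, 3 mm above the worktop. Loose steel tray 150 x 100 mm, 16 mm tall, 0.6 kg, walls 3 mm, a 15 mm tall divider; the wider, empty compartment is 95 mm (this point's x) by 94 mm (y) inside; the narrower one, toward this point's +x, holds a microscope objective 45 mm tall about 73 mm away. z up

How it is judged:
On the way:
1. the cup is fully out of the lower cup and above it, upright, while the lower cup still stands on the worktop (z of cup in the frame of nest above 0.068 m and horizontal distance between cup and nest below 0.03 m and angle between cup's own z axis and vertical below 0.26 rad and height (world z) of nest below 0.005 m), for 0.02 s.
At the end, for the whole second after the job is handed in: The cup stands upright (within 7 degrees) and at rest on the floor of the tray's wider compartment (within 45 mm of its centre and 5 mm of its floor); the lower cup and the narrow stack stand upright on their feet (within 6 degrees) (horizontal distance between cup and tray_place below 0.045 m and z of cup in the frame of tray_place below 0.005 m and angle between cup's own z axis and vertical below 0.12 rad and linear speed of cup below 0.02 m/s and angle between each of nest, narrow_nest's own z axis and vertical below 0.1 rad and height (world z) of nest below 0.005 m); the robot touches nothing.
It fails at once if the lower cup of the wide stack is lifted 20 mm, tipped by 20 degrees or dragged more than 40 mm (height (world z) of nest above 0.02 m or angle between nest's own z axis and vertical above 0.35 rad or distance of nest from where it was at the start of the episode above 0.04 m).
It fails at once if the narrow stack is moved more than 20 mm (distance of narrow_nest from where it was at the start of the episode above 0.02 m).
It fails at once if the cup is let go more than 25 mm above the tray's floor, away from its stack (horizontal distance between cup and nest above 0.06 m and contact force between the fingers and cup below 0.05 N and z of cup in the frame of tray_place above 0.025 m).
It also fails if it takes over 40 s, if anything falls off the work surface, if the arm or the gripper's body presses on something with over 40 N, if the wrist force passes 120 N, or if a joint passes its speed limit or range.

### The arm

A 7-joint arm with a two-finger parallel gripper is mounted at the origin on a cart in front of the work surface, level with it; the furniture and walls round the work are solid. World frame = base frame: x ahead of the robot, y to its left, z up, the work surface at z = 0. Lengths are in m, angles in rad, forces in N, time in s.
With the tool pointing down it reaches from about 0.35 to 0.9 m from the base axis. Payload 7.2 kg.
Tool frame: the origin (TCP) lies on the centre line of the jaws, within the pads' length; the fingertips stand robot.tip_reach ahead of it and the grasp point (between the pads) lies 5 mm behind it (robot.tip_reach is the distance from the TCP to the fingertips, in m); z points along the fingers, x is the direction in which the jaws open and shut, and the axes are right-handed (so a half turn about z gives the same grasp; the last joint's range is limited). The gripper opens to 88 mm and grips with 3 to 60 N. Pads are 20 mm wide; open, the fingers measure 115 mm over their backs; the gripper's body (75 mm by 178 mm) begins 61 mm behind the grasp point.
Start: joints at [-1.258, 0.411, -0.013, 1.596, 0.006, 1.134, -0.082], TCP at [0.232, 0.58, 0.237] pointing down, gripper open.
Joint ranges: [-2.95, 2.95], [-0.29, 1.99], [-1.47, 1.44], [0.14, 2.54], [-1.03, 4.17], [0.13, 1.85], [-2.86, 2.86]. Speed limits (rad/s): [2.39, 2.39, 3.01, 3.01, 3.14, 3.14, 3.14].

### API

Orientations are given as a rotation vector (axis times angle).
In Python, from bench import robot gives the robot as it stands.
- The arm moves only by the shell command python3 -m handwheel 'ROWS' [FORCE]. ROWS is JSON, a list of rows, each an object with "translation": the shift along the tool's x, y, z normalised to -1 to 1, where 1 is 0.25 m, a list of three; "turn": the turn, a rotation vector about the tool's x, y, z normalised to -1 to 1, where 1 is pi rad, a list of three; "jaw": the gripper's target within -1 to 1 (fully open at 1, half-way at 0, shut at -1). In form: [{"translation": [dx, dy, dz], "turn": [wx, wy, wz], "jaw": jaw}, ...]. A call has 1 to 8 rows; each row is the pose to reach, as a shift and turn from the pose commanded when the call began, along the tool's axes at that moment, turning the shorter way round; what a row does not reach only later rows make up. A row lasts 1/8 s, in which the tool goes at most 62.5 mm and 10.7 degrees, less where a joint would pass 70% of its speed; a pose out of reach is approached as far as the arm can. A call with a number of a shift or a turn outside -1 to 1 is refused whole. A call with a gripper value outside its range is refused whole. The fingers move at their own pace and stop on an object; FORCE is the grip in N (left out, the last holds). Time passes only in rows, so rows that repeat a pose let the fingers close. It gives the time, the measured TCP pose, the force and the opening at its end, in the units of the state.
- robot.get_state(): the state, without advancing time (a new reading comes with each control period).
- robot.capture(name): name is "side" or "top" or "wrist"; returns (picture, depth): 400x640x3 uint8, red, green, blue; 400x640 float32, m along the optical axis (not along the pixel's ray), 0 where there is no reading.
- robot.get_calibration(name): a dict with "intrinsics" (3x3 intrinsics, pixels), "R" (3x3) and "t" (3): a world point X has camera coordinates R X + t. Camera axes: x right, y down, z forward; pixel columns grow to the right and rows downward; lengths in m; the calibration is good to about 2 mm. A picture is of the moment at which its call begins: read the wrist's pose just before it. get_calibration takes no time and is no camera call; for the wrist camera it gives the pose at the moment of the call.
- robot.close_job(): hands the job in, once; it reports no verdict.
The state is a dict: "time_s": time; "joint_positions": joint angles; "qd": joint speeds; "effort": joint torques, N m; "tool_pos": TCP position; "tcp_rot": TCP orientation; "wrist_force": force on the tool from outside, world axes, zero at the start; "moment": the same for the moment, N m; "finger_gap": finger opening in m.
Only numpy, scipy, OpenCV 4.12 (cv2) and the standard library are available. Lean on these libraries where they do the work, as an engineer would, in place of code of your own. Each camera call takes 0.05 s, during which the arm holds its last target. There are 200 camera calls.

## Working session

There is one attempt and no reset: what is moved stays moved. The work goes in short steps, Python scripts to look and compute and a shell command to move; the robot and the scene stay as the last step left them, time stands still between calls to the robot, and variables do not carry over. Pictures are saved under pics/ and viewed, about 8 in all and at most 12, crops included, and the job is handed in when it is done.

```bash
mkdir -p pics; ls; cat > h.py <<'E'
from bench import robot
import numpy as np, cv2
def cloud(n):
    c=robot.get_calibration(n); p,d=robot.capture(n)
    K=np.array(c['intrinsics']);R=np.array(c['R']);t=np.array(c['t'])
    v,u=np.mgrid[:400,:640]
    C=np.stack([(u-K[0,2])/K[0,0]*d,(v-K[1,2])/K[1,1]*d,d],-1)
    W=(C-t)@R
    W[d==0]=np.nan
    return p,d,W
E
python3 - <<'E'
from h import *
print(robot.tip_reach, robot.get_state())
for n in('top','side'):
    p,d,W=cloud(n); np.save(n+'.npy',W); cv2.imwrite(f'pics/{n}1.png',p[...,::-1])
    print(n,(d>0).mean(),np.nanmin(W,(0,1)),np.nanmax(W,(0,1)))
E
```

```text
pics
0.014 {'time_s': 0.0, 'joint_positions': array([-1.25818455,  0.41190509, -0.01273993,  1.59700721,  0.00559718,
        1.13429015, -0.08219001]), 'qd': array([ 0.00022164,  0.00134981,  0.0001724 ,  0.00021478,  0.00024607,
        0.00164787, -0.00027454]), 'effort': array([ 2.86330969e-04, -5.87948763e+01,  6.41774163e-01, -2.91079795e+01,
       -5.37653442e-02,  1.82918203e-02,  1.55145999e-04]), 'tool_pos': array([0.23214384, 0.57978679, 0.23582075]), 'tcp_rot': array([ 2.60087028e+00,  1.76040733e+00, -1.95741054e-03]), 'wrist_force': array([0.15306832, 0.22141432, 0.86124514]), 'moment': array([ 0.01469104,  0.00485445, -0.02641791]), 'finger_gap': 0.08753563373902733}
top 0.996 [-0.13435263 -1.23203845 -0.81578647] [1.49729675 0.72642362 0.49418508]
side 0.98645703125 [-1.18571735 -3.63427658 -0.81382463] [1.62533513 0.56980034 0.49305006]
```

View pics/top1.png

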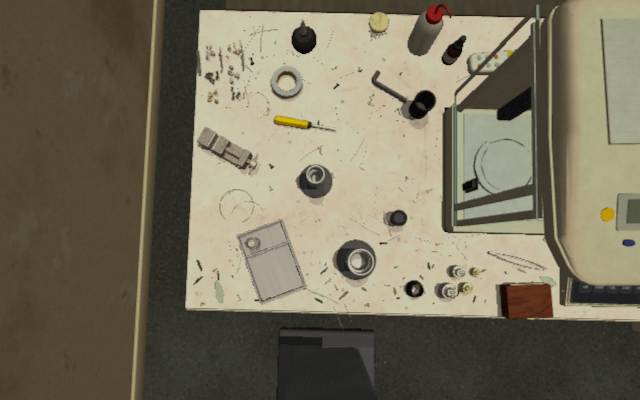

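View pics/side1.png

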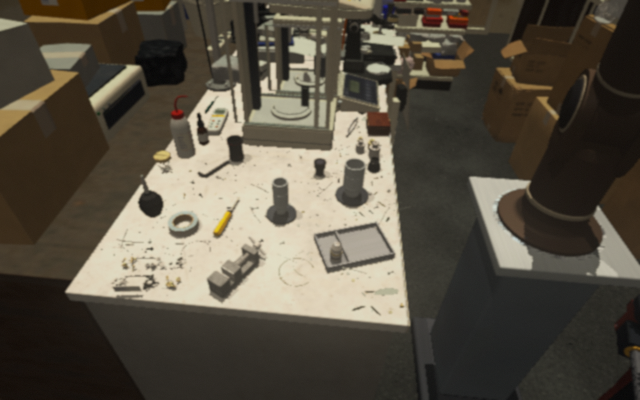

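The top view shows the wide stack at about (358,261), the narrow one at (316,176), and the tray at about (271,262) with the objective in its upper-left end at (252,243). The side view agrees.

```bash
python3 - <<'E'
from h import *
W=np.load('top.npy')
for u,v in((358,261),(316,176),(275,270),(252,243),(220,280),(326,345)):print(u,v,W[v,u].round(3))
def circ(P):
    A=np.c_[2*P[:,:2],np.ones(len(P))];s=np.linalg.lstsq(A,(P[:,:2]**2).sum(1),rcond=None)[0]
    return s[:2].round(4),np.sqrt(s[2]+s[:2]@s[:2]).round(4)
for n in('top','side'):
    W=np.load(n+'.npy')
    c0=np.load('top.npy')
    for nm,(u,v) in dict(wide=(358,261),narrow=(316,176),).items():
        c=c0[v,u]
        m=(np.hypot(W[...,0]-c[0],W[...,1]-c[1])<.07)
        P=W[m]
        for lo,hi in((.09,.104),(.04,.09),(.004,.014)):
            Q=P[(P[:,2]>lo)&(P[:,2]<hi)]
            if len(Q)>5: e=cv2.minEnclosingCircle(Q[:,:2].astype(np.float32));print(n,nm,lo,len(Q),circ(Q),e,np.median(Q[:,2]).round(4))
W=np.load('top.npy');c=W[270,275]
m=(np.abs(W[...,0]-c[0])<.13)&(np.abs(W[...,1]-c[1])<.11)&(W[...,2]>.009)&(W[...,2]<.025)
Q=W[m];Q=Q[np.hypot(Q[:,0]-W[261,358,0],Q[:,1]-W[261,358,1])>.06]
r=cv2.minAreaRect(Q[:,:2].astype(np.float32));print('tray',len(Q),r,cv2.boxPoints(r).round(3))
m=(np.abs(W[...,0]-c[0])<.12)&(np.abs(W[...,1]-c[1])<.1)&(W[...,2]>.035)&(W[...,2]<.06)
Q=W[m];print('obj',len(Q),np.median(Q,0))
S=np.load('side.npy')
for n,X in(('top',W),('side',S)):
  m=(X[...,0]>.3)&(X[...,0]<.8)&(abs(X[...,2])<.02)&(abs(X[...,1])<.4);print(n,'table z',np.median(X[m][:,2]))
E
```

```text
358 261 [ 0.461 -0.037  0.043]
316 176 [0.631 0.051 0.042]
275 270 [0.436 0.132 0.003]
252 243 [0.492 0.176 0.048]
220 280 [0.413 0.247 0.003]
326 345 [ 0.115  0.001 -0.699]
top wide 0.09 140 (array([ 0.4634, -0.0352]), np.float64(0.0232)) ((0.46332913637161255, -0.03543810173869133), 0.024807997047901154) 0.0978
top wide 0.04 454 (array([ 0.464 , -0.0346]), np.float64(0.0172)) ((0.4643303155899048, -0.03389446809887886), 0.02428111620247364) 0.0578
top wide 0.004 668 (array([ 0.4627, -0.039 ]), np.float64(0.0373)) ((0.4612573981285095, -0.03740834817290306), 0.07004347443580627) 0.0074
top narrow 0.09 100 (array([0.627 , 0.0536]), np.float64(0.0162)) ((0.6273651123046875, 0.053639404475688934), 0.017778441309928894) 0.0974
top narrow 0.04 227 (array([0.625 , 0.0533]), np.float64(0.0131)) ((0.6254571080207825, 0.05364071577787399), 0.01732221059501171) 0.0671
top narrow 0.004 596 (array([0.6375, 0.0533]), np.float64(0.0348)) ((0.6326414346694946, 0.04824463278055191), 0.06692761927843094) 0.0075
side wide 0.09 187 (array([ 0.4622, -0.0353]), np.float64(0.0234)) ((0.46260911226272583,
[... 342 characters left out ...]
rrow 0.09 138 (array([0.6261, 0.0536]), np.float64(0.0163)) ((0.6250525712966919, 0.0527474619448185), 0.019174588844180107) 0.0964
side narrow 0.04 315 (array([0.626 , 0.0539]), np.float64(0.0165)) ((0.6256068348884583, 0.05450209975242615), 0.019111845642328262) 0.0691
side narrow 0.004 490 (array([0.6324, 0.0515]), np.float64(0.0356)) ((0.6310948133468628, 0.05192815884947777), 0.06968580931425095) 0.0092
tray 503 ((0.4494890868663788, 0.15983599424362183), (0.15015113353729248, 0.13919807970523834), 21.489370346069336) [[0.354 0.197]
 [0.405 0.068]
 [0.545 0.123]
 [0.494 0.252]]
obj 98 [0.49221918 0.17773286 0.0446295 ]
top table z 0.00038739413262313133
side table z 0.002269357560183665
```

```bash
python3 - <<'E'
from h import *
from scipy.spatial.transform import Rotation as Rn
W=np.load('top.npy');g=cv2.cvtColor(cv2.imread('pics/top1.png'),cv2.COLOR_BGR2GRAY)
# walls+divider mask, keep largest blob
m=((W[...,2]>.0095)&(W[...,2]<.06)).astype(np.uint8)
m[:205]=0;m[:,:225]=0;m[:,318:]=0;m[308:]=0
m=cv2.morphologyEx(m,cv2.MORPH_CLOSE,np.ones((3,3)))
n,l,s,_=cv2.connectedComponentsWithStats(m,connectivity=8)
i=1+np.argmax(s[1:,4]);print(s[1:]);
q=np.argwhere(l==i)[:,::-1].astype(np.float32)
Q=W[(l==i)&(W[...,2]<.022)&(W[...,2]>.0095)]
r=cv2.minAreaRect(Q[:,:2].astype(np.float32));print(r);print(cv2.boxPoints(r).round(4))
im=cv2.imread('pics/top1.png')[200:320,210:400];mm=np.repeat(((l==i)*255).astype(np.uint8)[200:320,210:330,None],3,2)
cv2.imwrite('pics/tray.png',cv2.resize(np.hstack([im,mm]),None,fx=2.5,fy=2.5,interpolation=cv2.INTER_NEAREST))
s=robot.get_state();R=Rn.from_rotvec(s['tcp_rot']).as_matrix();print(R.round(3))
d=np.array([.463,-.0355,.237])-s['tool_pos'];print('to stack in tool',(R.T@d).round(4),(R.T@d/.25).round(3))
E
```

```text
[[236 219  70  85 489]
 [246 237  14  12 134]
 [237 295   1   1   1]
 [239 297   1   1   1]]
((0.4552866518497467, 0.14558649063110352), (0.15017342567443848, 0.10884780436754227), 21.243507385253906)
[[0.3656 0.1691]
 [0.405  0.0677]
 [0.545  0.1221]
 [0.5056 0.2235]]
[[ 0.372  0.928 -0.   ]
 [ 0.928 -0.372 -0.001]
 [-0.001  0.    -1.   ]]
to stack in tool [-4.855e-01  4.430e-01 -4.000e-04] [-1.942e+00  1.772e+00 -1.000e-03]
```

View pics/tray.png

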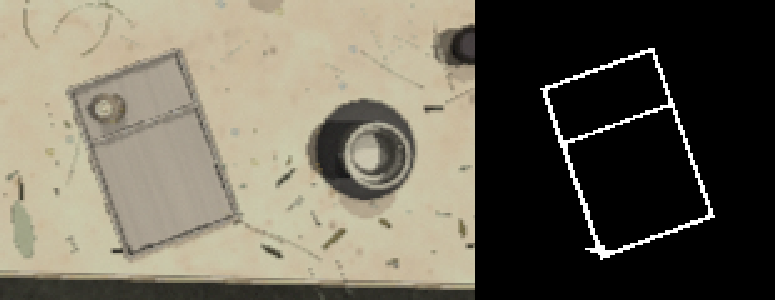

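The tray is rotated about 21°, with its long axis at heading 21°. The objective is at the far end. From the clean right edge, the centre of the wide compartment is about (0.434, 0.133). The stack is at (0.463, -0.0355) with its top at 0.098, which matches what was given. I'll open the jaws along the tray's y axis (heading -69°).

```bash
python3 -m handwheel '[{"translation":[-0.2,0.18,0],"turn":[0,0,0.05],"jaw":1},{"translation":[-0.4,0.36,0],"turn":[0,0,0.1],"jaw":1},{"translation":[-0.6,0.54,0],"turn":[0,0,0.15],"jaw":1},{"translation":[-0.8,0.72,0],"turn":[0,0,0.2],"jaw":1},{"translation":[-0.97,0.886,0],"turn":[0,0,0.25],"jaw":1},{"translation":[-0.97,0.886,0],"turn":[0,0,0.3],"jaw":1},{"translation":[-0.97,0.886,0],"turn":[0,0,0.35],"jaw":1},{"translation":[-0.97,0.886,0],"turn":[0,0,0.38],"jaw":1}]'
cat > go.py <<'E'
import sys
from h import *
from scipy.spatial.transform import Rotation as Rn
x,y,z,a=map(float,sys.argv[1:])
s=robot.get_state();R=Rn.from_rotvec(s['tcp_rot']).as_matrix()
print('t',s['time_s'],'pos',s['tool_pos'].round(4),'F',s['wrist_force'].round(2),'gap',round(s['finger_gap'],4))
print('heading',np.degrees(np.arctan2(R[1,0],R[0,0])).round(2),'zaxis',R[:,2].round(3))
print('trans',(R.T@(np.array([x,y,z])-s['tool_pos'])/.25).round(3))
a=np.radians(a);T=np.array([[np.cos(a),np.sin(a),0],[np.sin(a),-np.cos(a),0],[0,0,-1]])
print('turn',(Rn.from_matrix(R.T@T).as_rotvec()/np.pi).round(4))
E
python3 go.py .463 -.0355 .237 -68.8
```

```text
time_s: 1.1
tool_pos: [0.3478, 0.2723, 0.2366]
tcp_rot: [3.142, -0.014, -0.0]
wrist_force: [-0.2, -0.3, -0.5]
finger_gap: 0.0884
t 1.1 pos [0.3478 0.2723 0.2366] F [-0.21 -0.34 -0.5 ] gap 0.0884
heading -0.49 zaxis [-0. -0. -1.]
trans [ 0.471  1.227 -0.002]
turn [0.     0.     0.3795]
```

```bash
python3 -m handwheel '[{"translation":[0.08,0.2,0],"turn":[0,0,0.05],"jaw":1},{"translation":[0.16,0.4,0],"turn":[0,0,0.1],"jaw":1},{"translation":[0.24,0.6,0],"turn":[0,0,0.15],"jaw":1},{"translation":[0.32,0.8,0],"turn":[0,0,0.2],"jaw":1},{"translation":[0.38,0.98,0],"turn":[0,0,0.25],"jaw":1},{"translation":[0.38,0.98,0],"turn":[0,0,0.3],"jaw":1},{"translation":[0.38,0.98,0],"turn":[0,0,0.35],"jaw":1},{"translation":[0.38,0.98,0],"turn":[0,0,0.38],"jaw":1}]'
python3 go.py .463 -.0355 .237 -68.8; python3 - <<'E'
from h import *
p,d,W=cloud('wrist');cv2.imwrite('pics/w1.png',p[...,::-1]);np.save('w1.npy',W)
P=W[(np.hypot(W[...,0]-.463,W[...,1]+.0355)<.06)&(W[...,2]>.088)&(W[...,2]<.106)]
print(len(P),P.min(0) if len(P) else 0,P.max(0) if len(P) else 0, cv2.minEnclosingCircle(P[:,:2].astype(np.float32)) if len(P) else 0)
E
```

```text
time_s: 2.1
tool_pos: [0.4416, 0.0272, 0.2364]
tcp_rot: [2.591, -1.776, -0.001]
wrist_force: [-0.0, 0.1, -0.3]
finger_gap: 0.0876
t 2.1 pos [0.4416 0.0272 0.2364] F [-0.01  0.14 -0.26] gap 0.0876
heading -68.87 zaxis [-0.001 -0.    -1.   ]
trans [ 0.265  0.011 -0.002]
turn [ 0.0002  0.     -0.0004]
639 [ 0.43941434 -0.05935525  0.0880036 ] [ 0.488718   -0.0098347   0.09937222] ((0.4637393355369568, -0.03476324677467346), 0.025333989411592484)
```

View pics/w1.png

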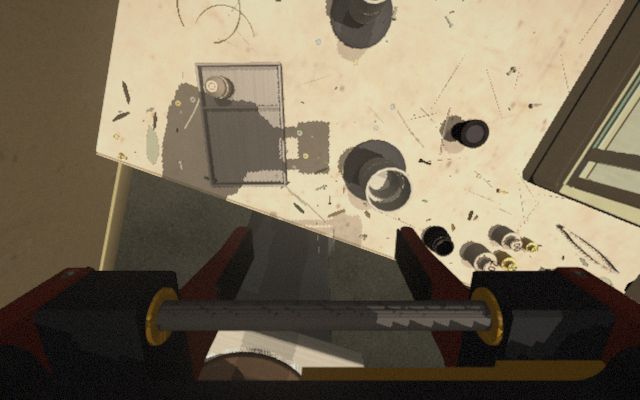

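The wrist view shows the cup rim at (388,188) and the tray square with the jaws. The wrist depth puts the cup at (0.4637, -0.0348), within 1 mm of the earlier fix. I'll move over it and descend.

```bash
python3 -m handwheel '[{"translation":[0.14,0.005,0],"turn":[0,0,0],"jaw":1},{"translation":[0.264,0.009,0],"turn":[0,0,0],"jaw":1},{"translation":[0.264,0.009,0.12],"turn":[0,0,0],"jaw":1},{"translation":[0.264,0.009,0.25],"turn":[0,0,0],"jaw":1},{"translation":[0.264,0.009,0.38],"turn":[0,0,0],"jaw":1},{"translation":[0.264,0.009,0.5],"turn":[0,0,0],"jaw":1},{"translation":[0.264,0.009,0.6],"turn":[0,0,0],"jaw":1},{"translation":[0.264,0.009,0.6],"turn":[0,0,0],"jaw":1}]'
python3 go.py .4633 -.0352 .086 -68.8; python3 - <<'E'
from h import *
W=np.load('w1.npy')
m=((W[...,2]>.0095)&(W[...,2]<.022)&(W[...,0]>.33)&(W[...,0]<.57)&(W[...,1]>.04)&(W[...,1]<.26))
n,l,s,_=cv2.connectedComponentsWithStats(m.astype(np.uint8),connectivity=8)
Q=W[l==1+np.argmax(s[1:,4])];r=cv2.minAreaRect(Q[:,:2].astype(np.float32));print(r,cv2.boxPoints(r))
E
```

```text
time_s: 3.15
tool_pos: [0.4625, -0.035, 0.0853]
tcp_rot: [2.594, -1.768, -0.004]
wrist_force: [0.9, -0.5, 0.5]
finger_gap: 0.0877
t 3.15 pos [ 0.4625 -0.035   0.0853] F [ 0.91 -0.47  0.54] gap 0.0877
heading -68.56 zaxis [-0.004 -0.001 -1.   ]
trans [ 0.002 -0.003 -0.003]
turn [0.0012 0.0002 0.0013]
((0.45704105496406555, 0.14303791522979736), (0.14931346476078033, 0.10245566815137863), 20.994848251342773) [[0.36898646 0.16411655]
 [0.4056947  0.06846265]
 [0.5450957  0.12195928]
 [0.50838745 0.21761319]]
```

```bash
python3 -m handwheel '[{"translation":[0,0,0],"turn":[0,0,0],"jaw":-1},{"translation":[0,0,0],"turn":[0,0,0],"jaw":-1},{"translation":[0,0,0],"turn":[0,0,0],"jaw":-1},{"translation":[0,0,0],"turn":[0,0,0],"jaw":-1},{"translation":[0,0,0],"turn":[0,0,0],"jaw":-1},{"translation":[0,0,0],"turn":[0,0,0],"jaw":-1}]' 30
python3 go.py .4633 -.0352 .086 -68.8
```

```text
time_s: 3.9
tool_pos: [0.4643, -0.035, 0.0871]
tcp_rot: [-2.594, 1.771, -0.001]
wrist_force: [-0.1, -1.5, 6.3]
finger_gap: 0.0495
t 3.9 pos [ 0.4643 -0.035   0.0871] F [-0.1  -1.48  6.31] gap 0.0495
heading -68.62 zaxis [ 0.001  0.    -1.   ]
trans [-0.001  0.004  0.004]
turn [-0.0003 -0.0001  0.001 ]
```

Closed on 49.5 mm, which is the 50 mm collar. Next is a slow straight lift.

```bash
python3 -m handwheel '[{"translation":[0,0,-0.006],"turn":[0,0,0],"jaw":-1},{"translation":[0,0,-0.012],"turn":[0,0,0],"jaw":-1},{"translation":[0,0,-0.018],"turn":[0,0,0],"jaw":-1},{"translation":[0,0,-0.024],"turn":[0,0,0],"jaw":-1},{"translation":[0,0,-0.03],"turn":[0,0,0],"jaw":-1},{"translation":[0,0,-0.036],"turn":[0,0,0],"jaw":-1},{"translation":[0,0,-0.042],"turn":[0,0,0],"jaw":-1},{"translation":[0,0,-0.05],"turn":[0,0,0],"jaw":-1}]'
python3 - <<'E'
from h import *
p,d,W=cloud('side');cv2.imwrite('pics/s2.png',cv2.resize(p[100:300,220:460,::-1],None,fx=2.5,fy=2.5))
E
```

```text
time_s: 4.9
tool_pos: [0.4641, -0.0348, 0.0994]
tcp_rot: [-2.595, 1.77, -0.001]
wrist_force: [-0.3, -0.4, -2.2]
finger_gap: 0.0497
```

View pics/s2.png

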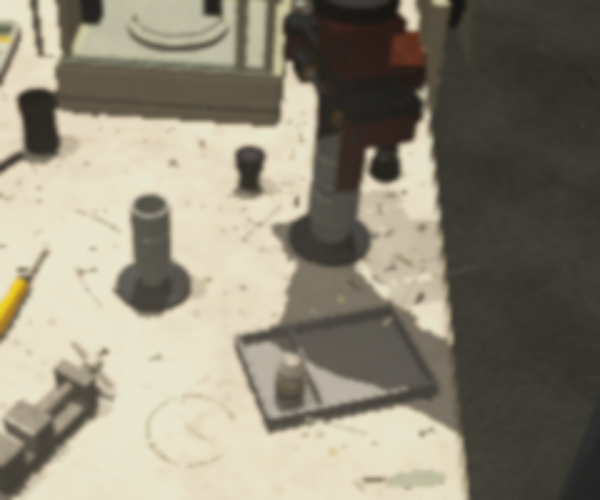

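The cup is 12 mm up. The lower cup's foot is still on the table at about (328,238) in the crop, and the wrist carries only about 2 N, so the bead has released. I'll keep lifting.

```bash
python3 -m handwheel '[{"translation":[0,0,-0.015],"turn":[0,0,0],"jaw":-1},{"translation":[0,0,-0.03],"turn":[0,0,0],"jaw":-1},{"translation":[0,0,-0.05],"turn":[0,0,0],"jaw":-1},{"translation":[0,0,-0.075],"turn":[0,0,0],"jaw":-1},{"translation":[0,0,-0.11],"turn":[0,0,0],"jaw":-1},{"translation":[0,0,-0.16],"turn":[0,0,0],"jaw":-1},{"translation":[0,0,-0.22],"turn":[0,0,0],"jaw":-1},{"translation":[0,0,-0.24],"turn":[0,0,0],"jaw":-1}]'
python3 go.py .434 .133 .159 -69
python3 - <<'E'
from h import *
p,d,W=cloud('side');cv2.imwrite('pics/s3.png',cv2.resize(p[100:300,220:460,::-1],None,fx=2.5,fy=2.5))
for c,nm in(((.463,-.0355),'nest'),((.4637,-.0348),'up')):
    P=W[np.hypot(W[...,0]-c[0],W[...,1]-c[1])<.03]
    z=P[:,2];print(nm,np.histogram(z,np.arange(0,.24,.01))[0])
Q=W[(np.hypot(W[...,0]-.463,W[...,1]+.0355)<.04)&(W[...,2]>.036)&(W[...,2]<.068)];print(len(Q),Q.mean(0))
E
```

```text
time_s: 5.95
tool_pos: [0.4645, -0.0348, 0.1605]
tcp_rot: [-2.594, 1.77, -0.002]
wrist_force: [0.6, -0.3, -1.1]
finger_gap: 0.0498
t 5.95 pos [ 0.4645 -0.0348  0.1605] F [ 0.6  -0.31 -1.08] gap 0.0498
heading -68.61 zaxis [ 0.002  0.001 -1.   ]
trans [-0.669 -0.131  0.006]
turn [-0.0006 -0.      0.0022]
nest [ 59 112  53  32 111 117 149   2   0   0   0  23  57  39  37  71  81  75
  34  12   4   1  12]
up [ 57 117  53  32 111 117 149   2   0   0   0  23  57  39  37  71  82  75
  36  13   4   1  12]
363 [ 0.46200937 -0.03321459  0.054014  ]
```

View pics/s3.png

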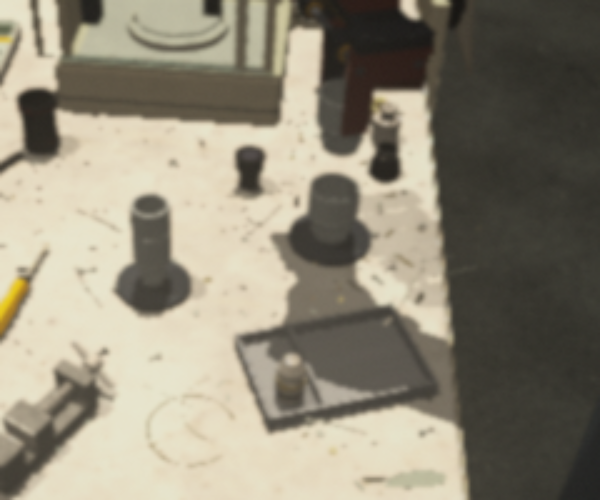

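The cup is out, with its underside at about 0.114. The lower cup stands at (330,210) in the crop and hasn't moved. Next is the move over the tray.

```bash
python3 -m handwheel '[{"translation":[-0.06,-0.012,0],"turn":[0,0,0],"jaw":-1},{"translation":[-0.18,-0.035,0],"turn":[0,0,0],"jaw":-1},{"translation":[-0.32,-0.062,0],"turn":[0,0,0],"jaw":-1},{"translation":[-0.46,-0.09,0],"turn":[0,0,0],"jaw":-1},{"translation":[-0.58,-0.114,0],"turn":[0,0,0],"jaw":-1},{"translation":[-0.65,-0.128,0],"turn":[0,0,0],"jaw":-1},{"translation":[-0.669,-0.131,0],"turn":[0,0,0],"jaw":-1},{"translation":[-0.669,-0.131,0],"turn":[0,0,0],"jaw":-1}]'
python3 go.py .434 .133 .050 -69
python3 - <<'E'
from h import *
p,d,W=cloud('side');cv2.imwrite('pics/s4.png',cv2.resize(p[100:300,220:460,::-1],None,fx=2.5,fy=2.5))
Q=W[(np.hypot(W[...,0]-.434,W[...,1]-.133)<.028)&(W[...,2]>.09)&(W[...,2]<.138)];print(len(Q),Q.min(0),Q.max(0))
E
```

```text
time_s: 7.0
tool_pos: [0.4333, 0.1324, 0.159]
tcp_rot: [2.595, -1.77, -0.0]
wrist_force: [-0.4, -1.0, -0.6]
finger_gap: 0.0492
t 7.0 pos [0.4333 0.1324 0.159 ] F [-0.44 -1.05 -0.56] gap 0.0492
heading -68.61 zaxis [-0. -0. -1.]
trans [-0.001 -0.004  0.436]
turn [ 0.0001 -0.0001  0.0022]
132 [0.41144445 0.12735388 0.11377532] [0.45033091 0.15245745 0.13659322]
```

View pics/s4.png

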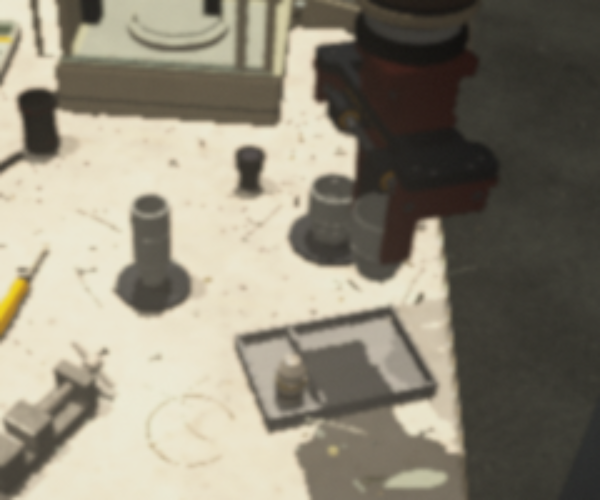

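The cup is held upright over the wide compartment, with its underside at about 0.113. I'll lower it to about 3 mm above the floor, then creep until it touches.

```bash
python3 -m handwheel '[{"translation":[0,0,0.05],"turn":[0,0,0],"jaw":-1},{"translation":[0,0,0.14],"turn":[0,0,0],"jaw":-1},{"translation":[0,0,0.23],"turn":[0,0,0],"jaw":-1},{"translation":[0,0,0.31],"turn":[0,0,0],"jaw":-1},{"translation":[0,0,0.37],"turn":[0,0,0],"jaw":-1},{"translation":[0,0,0.41],"turn":[0,0,0],"jaw":-1},{"translation":[0,0,0.424],"turn":[0,0,0],"jaw":-1},{"translation":[0,0,0.424],"turn":[0,0,0],"jaw":-1}]'
python3 -m handwheel '[{"translation":[0,0,0.003],"turn":[0,0,0],"jaw":-1},{"translation":[0,0,0.006],"turn":[0,0,0],"jaw":-1},{"translation":[0,0,0.008],"turn":[0,0,0],"jaw":-1},{"translation":[0,0,0.008],"turn":[0,0,0],"jaw":-1}]'
python3 go.py .434 .133 .0495 -69
```

```text
time_s: 8.05
tool_pos: [0.4335, 0.1328, 0.0532]
tcp_rot: [-2.595, 1.771, -0.0]
wrist_force: [-0.1, 0.8, -0.8]
finger_gap: 0.0495
time_s: 8.55
tool_pos: [0.4334, 0.1328, 0.0512]
tcp_rot: [-2.595, 1.771, -0.0]
wrist_force: [0.1, 0.3, -0.6]
finger_gap: 0.0498
t 8.55 pos [0.4334 0.1328 0.0512] F [ 0.06  0.25 -0.6 ] gap 0.0498
heading -68.61 zaxis [ 0.  0. -1.]
trans [ 0.    -0.003  0.007]
turn [-0.      0.      0.0021]
```

```bash
python3 -m handwheel '[{"translation":[0,0,0.004],"turn":[0,0,0],"jaw":-1},{"translation":[0,0,0.004],"turn":[0,0,0],"jaw":-1}]'
python3 -m handwheel '[{"translation":[0,0,0.003],"turn":[0,0,0],"jaw":-1},{"translation":[0,0,0.003],"turn":[0,0,0],"jaw":-1}]'
```

```text
time_s: 8.8
tool_pos: [0.4334, 0.1328, 0.0501]
tcp_rot: [-2.595, 1.771, -0.0]
wrist_force: [-0.3, -0.3, -0.4]
finger_gap: 0.0496
time_s: 9.05
tool_pos: [0.4335, 0.1329, 0.05]
tcp_rot: [-2.594, 1.771, 0.001]
wrist_force: [-3.1, 0.7, 12.1]
finger_gap: 0.0495
```

Contact with the floor shows as 12 N upward. I'll open the jaws and then retreat upward.

```bash
python3 -m handwheel '[{"translation":[0,0,-0.001],"turn":[0,0,0],"jaw":-1},{"translation":[0,0,-0.002],"turn":[0,0,0],"jaw":0.6},{"translation":[0,0,-0.002],"turn":[0,0,0],"jaw":0.6},{"translation":[0,0,-0.002],"turn":[0,0,0],"jaw":0.6},{"translation":[0,0,-0.002],"turn":[0,0,0],"jaw":0.6}]'
python3 -m handwheel '[{"translation":[0,0,-0.03],"turn":[0,0,0],"jaw":0.6},{"translation":[0,0,-0.09],"turn":[0,0,0],"jaw":0.6},{"translation":[0,0,-0.2],"turn":[0,0,0],"jaw":0.6},{"translation":[0,0,-0.35],"turn":[0,0,0],"jaw":0.6},{"translation":[0,0,-0.5],"turn":[0,0,0],"jaw":0.6},{"translation":[0,0,-0.6],"turn":[0,0,0],"jaw":0.6},{"translation":[0,0,-0.6],"turn":[0,0,0],"jaw":0.6}]'
python3 - <<'E'
from h import *
p,d,W=cloud('side');cv2.imwrite('pics/s5.png',cv2.resize(p[100:300,220:460,::-1],None,fx=2.5,fy=2.5))
for nm,c,lo,hi in(('cup',(.434,.133),.03,.075),('nest',(.463,-.0355),.036,.075),('narrow',(.627,.0536),.036,.11)):
    Q=W[(np.hypot(W[...,0]-c[0],W[...,1]-c[1])<.045)&(W[...,2]>lo)&(W[...,2]<hi)]
    A=np.c_[2*Q[:,:2],np.ones(len(Q))];s=np.linalg.lstsq(A,(Q[:,:2]**2).sum(1),rcond=None)[0]
    print(nm,len(Q),'centre',s[:2].round(4),'r',np.sqrt(s[2]+s[:2]@s[:2]).round(4),'ztop',np.percentile(Q[:,2],98).round(4))
E
```

```text
time_s: 9.68
tool_pos: [0.4334, 0.1328, 0.0498]
tcp_rot: [2.595, -1.771, -0.0]
wrist_force: [-0.7, -0.3, 0.1]
finger_gap: 0.0706
time_s: 10.55
tool_pos: [0.4344, 0.1332, 0.2023]
tcp_rot: [-2.591, 1.768, -0.002]
wrist_force: [0.1, 0.9, 0.1]
finger_gap: 0.0702
cup 538 centre [0.4308 0.1335] r 0.0231 ztop 0.064
nest 399 centre [ 0.4621 -0.0352] r 0.0233 ztop 0.0693
narrow 467 centre [0.6261 0.0539] r 0.0166 ztop 0.1008
```

View pics/s5.png

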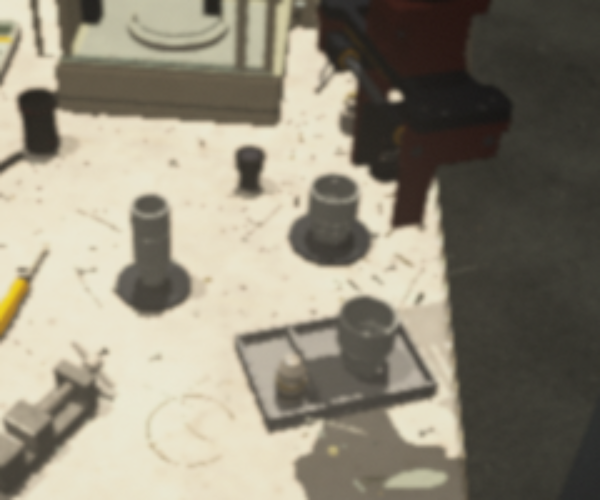

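The cup stands upright at (367,340) in the crop, inside the wide compartment and clear of the gripper. Its top reads 64 mm; I expected 61 mm plus about 2–3 mm of side-camera bias. Both stacks are where they were.

```bash
python3 -c "
from bench import robot
print(robot.close_job())"
```

```text
the job is handed in; nothing more can be done
None
```

I lifted the top cup of the wide stack straight out of the lower cup and set it down upright in the tray's wider compartment. I let go only after it touched the floor (12 N at the wrist), then handed the job in at about 10.6 s. No verdict is reported.

**Cup:** my last check put it at (0.431, 0.1335), about 3 mm from my estimate of the compartment centre. It looks upright in the picture. Its top read 64 mm against an expected 61 mm, in line with the 2–3 mm that the side camera reads high on known heights.

**Stacks:** the lower cup and the narrow stack measured within about 1 mm of where they started, both standing. The gripper was clear, about 15 cm above its release height.

No check failed. The one reading I can't explain is about 6 N upward at the wrist just after the grip closed, which was gone by the end of the first lift.

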